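Line up the reagent bottles by size

ROBOT

A 7-joint arm with a two-finger parallel gripper is mounted at the origin on the work surface. World frame = base frame: x ahead of the robot, y to its left, z up, the work surface at z = 0. Lengths are in m, angles in rad, forces in N, time in s.
With the tool pointing down it reaches from about 0.425 to 0.925 m from the base axis. Payload 6.8 kg.
Tool frame: the origin (TCP) lies where the fingers leave the gripper's body, on its centre line; the fingertips stand 73 mm ahead of it and the grasp point (between the pads) lies 54 mm ahead of it; z points along the fingers, y is the line along which they close (so a half turn about z gives the same grasp; the last joint's range is limited). The gripper opens to 85 mm and grips with 20 to 120 N. Pads are 22 mm wide; open, the fingers measure 114 mm over their backs; the gripper's body (76 mm by 85 mm) begins 54 mm behind the grasp point. The pads swing forward as they close: fully open they stand 13 mm farther back than shut.
Start: joints at [1.078, 0.477, 0.022, 1.555, -0.011, 1.109, -0.083], TCP at [0.253, -0.626, 0.304] pointing down, gripper open.
Joint ranges: [-2.96, 2.96], [-0.34, 2.1], [-1.41, 1.46], [0.24, 2.44], [-1.37, 4.51], [0.17, 1.92], [-2.96, 2.96]. Speed limits (rad/s): [2.39, 2.39, 3.14, 3.14, 3.14, 3.14, 3.14].

INTERFACE

Orientations are given as a rotation vector (axis times angle).
In Python, from bench import r, imaging, job gives the robot as it stands (r), with the cameras (imaging) and the job (job).
- The arm moves only by the shell command python3 drive.py 'ROWS' [OPENING] [FORCE]. ROWS is a JSON list of rows, 1 to 5 of them, each of 6 numbers: dx, dy, dz in m, then a rotation vector rx, ry, rz in rad; each row is the pose to reach, as a shift and turn from the pose commanded when the command began, along the tool's axes at that moment; what a row does not reach only later rows make up. A row lasts 1/10 s, in which the tool goes at most 0.05 m and 0.15 rad, less where a joint would pass 70% of its speed; a pose out of reach is approached as far as the arm can. OPENING is the finger opening in m, set as the command begins (- or left out keeps the last). The fingers move at their own pace and stop on an object; FORCE is the grip in N (left out, the last holds). Time passes only in rows, so rows that do not move let the fingers close. It prints the time, the measured TCP pose, the force, the opening and the grip force at its end. Input that does not fit is refused with a message, and nothing moves.
- r.get_obs(): the state, without advancing time (a new reading comes with each control period).
- imaging.grab_frame(name): name is "scene" or "side" or "wrist"; returns (picture, depth): 420x560x3 uint8, blue, green, red; 420x560 float32, m along the optical axis (not along the pixel's ray), 0 where there is no reading.
- imaging.camera_info(name): a dict with "camera_matrix" (3x3 intrinsics, pixels), "k1" (the pictures are not rectified: a ray, as slopes to the right and down, at radius r is drawn at 1 + k1 r^2 times it, then the intrinsics apply), "R" (3x3) and "t" (3): a world point X has camera coordinates R X + t. Camera axes: x right, y down, z forward; pixel columns grow to the right and rows downward; lengths in m; the calibration is good to about 2 mm. A picture is of the moment at which its call begins: read the wrist's pose just before it. camera_info takes no time and is no camera call; for the wrist camera it gives the pose at the moment of the call.
- job.hand_in(): hands the job in; it is judged then, once.
The state is a dict: "clock": time; "joints": joint angles; "qvel": joint speeds; "tau": joint torques, N m; "tcp_pos": TCP position; "orientation": TCP orientation; "contact_force": force on the tool from outside, world axes, zero at the start; "moment": the same for the moment, N m; "grip_width": finger opening in m; "gripper_force": force on a finger pad.
Only numpy, scipy, OpenCV 4.12 (cv2) and the standard library are available. Lean on these libraries where they do the work, as an engineer would, in place of code of your own. Each camera call takes 0.05 s, during which the arm holds its last target. There are 200 camera calls.

TASK

Line the four amber reagent bottles up on the grey rail in order of size, one standing upright in the middle of each black pad, with the smallest at the end next to the blue slide box and the largest at the other end. They are glass: keep them upright and set them down gently, without dropping them, and leave the specimen pot where it stands.

Things in the scene. Friction and masses are not known exactly. Their poses are not given: they have to be found in the camera images.
- bottle_s: The smallest of four loose, closed amber glass bottles with white label band and black screw cap: diameter 32 mm, height 70 mm over the cap, mass about 60 g. Cap: plain cylinder, diameter 20 mm, the top 22 mm; then a short neck and sloping shoulder. Origin: centre of the underside; z runs up the bottle. Starts upright on the bench. Grip it across the cap, from above.
- bottle_m: The second smallest of four loose, closed amber glass bottles with white label band and black screw cap: diameter 40 mm, height 86 mm over the cap, mass about 110 g. Cap: plain cylinder, diameter 23 mm, the top 22 mm; then a short neck and sloping shoulder. Origin: centre of the underside; z runs up the bottle. Starts upright on the bench. Grip it across the cap, from above.
- bottle_l: The second largest of four loose, closed amber glass bottles with white label band and black screw cap: diameter 49 mm, height 104 mm over the cap, mass about 190 g. Cap: plain cylinder, diameter 26 mm, the top 22 mm; then a short neck and sloping shoulder. Origin: centre of the underside; z runs up the bottle. Starts upright on the bench. Grip it across the cap, from above.
- bottle_xl: The largest of four loose, closed amber glass bottles with white label band and black screw cap: diameter 58 mm, height 125 mm over the cap, mass about 300 g. Cap: plain cylinder, diameter 30 mm, the top 22 mm; then a short neck and sloping shoulder. Origin: centre of the underside; z runs up the bottle. Starts upright on the bench. Grip it across the cap, from above.
- pad_1: Fixed round black rubber pad, diameter 66 mm, 3 mm thick, on a flat grey rail (10 mm high, 85 mm wide, 360 mm long) lying across in front of the robot; the robot's right-hand (-y) end of a straight row of four equal pads 90 mm apart. Origin: centre of its underside, its top is 13 mm above the bench.
- pad_2: Fixed round black rubber pad, diameter 66 mm, 3 mm thick, on a flat grey rail (10 mm high, 85 mm wide, 360 mm long) lying across in front of the robot; second from the right of a straight row of four equal pads 90 mm apart. Origin: centre of its underside, its top is 13 mm above the bench.
- pad_3: Fixed round black rubber pad, diameter 66 mm, 3 mm thick, on a flat grey rail (10 mm high, 85 mm wide, 360 mm long) lying across in front of the robot; third from the right of a straight row of four equal pads 90 mm apart. Origin: centre of its underside, its top is 13 mm above the bench.
- pad_4: Fixed round black rubber pad, diameter 66 mm, 3 mm thick, on a flat grey rail (10 mm high, 85 mm wide, 360 mm long) lying across in front of the robot; the left-hand (+y) end of a straight row of four equal pads 90 mm apart. Origin: centre of its underside, its top is 13 mm above the bench.
- slide_box: Blue box for microscope slides, 100 x 75 mm, 34 mm high, fixed on the bench just beyond one end of the rail (either end; beyond the other stands a white tissue box, 110 x 75 mm, 66 mm high with its tissue). It tells which end is which. Origin: centre of its underside.
- pot: White specimen pot with a yellow lid, diameter 66 mm, 58 mm high, standing loose on the bench among the bottles (so does a flat grey timer, 18 mm high). It is not part of the job. Origin: centre of its underside.

How it is judged:
At the end, for the whole second after the job is handed in: Each bottle stands upright (within 0.1 rad) and at rest on its own pad, its centre within 15 mm of the pad's centre, in order of size from the smallest on the pad next to the slide box to the largest at the far end; the pot is within 30 mm of where it was (((distance between pad_1 and slide_box below 0.2 m and horizontal distance between bottle_s and pad_1 below 0.015 m and horizontal distance between bottle_m and pad_2 below 0.015 m and horizontal distance between bottle_l and pad_3 below 0.015 m and horizontal distance between bottle_xl and pad_4 below 0.015 m) or (distance between pad_4 and slide_box below 0.2 m and horizontal distance between bottle_s and pad_4 below 0.015 m and horizontal distance between bottle_m and pad_3 below 0.015 m and horizontal distance between bottle_l and pad_2 below 0.015 m and horizontal distance between bottle_xl and pad_1 below 0.015 m)) and angle between each of bottle_s, bottle_m, bottle_l, bottle_xl's own z axis and vertical below 0.1 rad and height (world z) of bottle_s between 0.009 and 0.017 m and linear speed of each of bottle_s, bottle_m, bottle_l, bottle_xl below 0.02 m/s and height (world z) of bottle_m between 0.009 and 0.017 m and height (world z) of bottle_l between 0.009 and 0.017 m and height (world z) of bottle_xl between 0.009 and 0.017 m and distance of pot from where it was at the start of the episode below 0.03 m); the robot touches nothing.
It fails at once if a bottle is tipped over (leans more than 45 degrees) (angle between any of bottle_s, bottle_m, bottle_l, bottle_xl's own z axis and vertical above 0.785 rad).
It fails at once if a bottle is dropped: it falls free, touching nothing, faster than 0.5 m/s (a fall of about 13 mm) ((contact force between bottle_s and anything else below 0.001 N and linear speed of bottle_s above 0.5 m/s) or (contact force between bottle_m and anything else below 0.001 N and linear speed of bottle_m above 0.5 m/s) or (contact force between bottle_l and anything else below 0.001 N and linear speed of bottle_l above 0.5 m/s) or (contact force between bottle_xl and anything else below 0.001 N and linear speed of bottle_xl above 0.5 m/s)).
It fails at once if the specimen pot is shifted by more than 30 mm (distance of pot from where it was at the start of the episode above 0.03 m).
It also fails if it takes over 107 s, if anything falls off the work surface, if the arm or the gripper's body presses on something with over 40 N, if the wrist force passes 120 N, or if a joint passes its speed limit or range.

## Working session

There is one attempt and no reset: what is moved stays moved. The work goes in short steps, Python scripts to look and compute and a shell command to move; the robot and the scene stay as the last step left them, time stands still between calls to the robot, and variables do not carry over. Pictures are saved under pics/ and viewed, at most 14 in all, crops included, and the job is handed in when it is done.

```bash
ls; mkdir -p pics
python3 - <<'E'
from bench import r, imaging, job
import cv2,numpy as np
o=r.get_obs(); print(o['clock'],o['tcp_pos'],o['orientation'],o['grip_width'])
for n in("scene","side"):
    p,d=imaging.grab_frame(n); cv2.imwrite(f'pics/{n}0.png',p); np.savez(f'{n}0.npz',p=p,d=d)
    c=imaging.camera_info(n); print(n,c)
E
```

```text
bench.py
drive.py
pics
0.0 [ 0.25316035 -0.62523715  0.30295607] [-3.08195725e+00 -6.00336380e-01  7.08999654e-04] 0.08571330728457245
scene {'camera_matrix': array([[536.17084564,   0.        , 282.53501218],
       [  0.        , 536.17084564, 209.97161508],
       [  0.        ,   0.        ,   1.        ]]), 'k1': -0.09792931402911433, 'R': array([[ 0.48656948,  0.87339542,  0.02075067],
       [ 0.47573127, -0.24495927, -0.8447927 ],
       [-0.73275501,  0.42092209, -0.53469122]]), 't': array([-0.26431728, -0.21962728,  1.58198508])}
side {'camera_matrix': array([[466.23260301,   0.        , 274.76474573],
       [  0.        , 466.23260301, 206.32365964],
       [  0.        ,   0.        ,   1.        ]]), 'k1': -0.08439536423714884, 'R': array([[-0.85389031, -0.52004616, -0.02057479],
       [-0.36285252,  0.6231954 , -0.69279546],
       [ 0.37310774, -0.58410572, -0.72084057]]), 't': array([0.48520538, 0.24011646, 0.99763582])}
```

View pics/scene0.png

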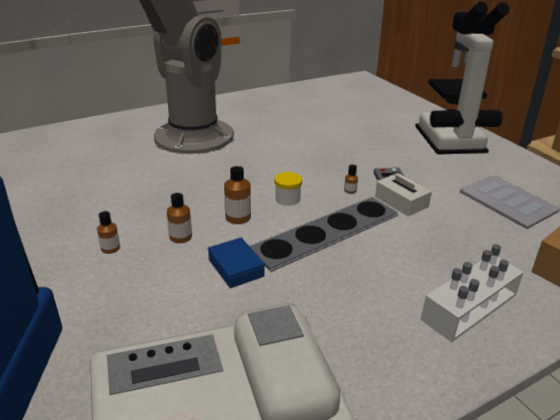

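View pics/side0.png

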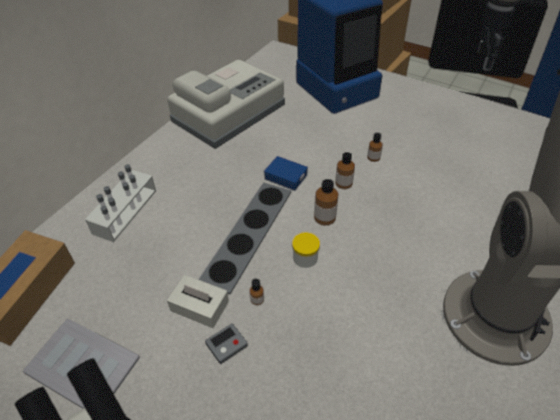

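The slide box (scene 237,261) sits at the -y end of the rail, so the smallest bottle goes to pad_1. In the scene view the caps are at about (105,218), (177,200), (237,174) and (352,171), the pads at (276,249), (311,235), (342,222) and (371,209), and the pot at (288,188). The side view shows the same, with caps at (376,139), (347,159), (327,187) and (256,285).

```bash
cat > h.py <<'E'
import cv2,numpy as np
from bench import r, imaging, job
def ray(n,uv,c=None):
    c=c or imaging.camera_info(n)
    # undistort numerically with cv2
    s=cv2.undistortPoints(np.array([[uv]],float),c['camera_matrix'],np.array([c['k1'],0,0,0,0]))[0,0]
    R=c['R']; return -R.T@c['t'], R.T@np.array([s[0],s[1],1])
def onplane(n,uv,z,c=None):
    o,d=ray(n,uv,c); return o+d*(z-o[2])/d[2]
def twoview(uv1,uv2):
    (a,d),(b,e)=ray('scene',uv1),ray('side',uv2)
    s=np.linalg.lstsq(np.c_[d,-e],b-a,rcond=None)[0]
    p,q=a+d*s[0],b+e*s[1]; return (p+q)/2,np.linalg.norm(p-q)
def blob(mask,seed,win=22):
    n,l,st,ce=cv2.connectedComponentsWithStats(mask.astype(np.uint8),connectivity=4)
    k=[i for i in range(1,n) if st[i,4]>12]
    i=min(k,key=lambda i:np.hypot(*(ce[i]-seed)))
    return ce[i],st[i]
E
python3 - <<'E'
from h import *
C={'scene':[(105,218),(177,200),(237,174),(352,171)],'side':[(376,139),(347,159),(327,187),(256,285)]}
P={'scene':[(276,249),(311,235),(342,222),(371,209)],'side':[(271,196),(257,218),(240,243),(223,271)]}
Y={'scene':(288,181),'side':(306,243)}
I={n:np.load(n+'0.npz')['p'] for n in C}
dark={n:I[n].max(2)<50 for n in C}
c={n:[blob(dark[n],s) for s in C[n]] for n in C}
p={n:[blob(dark[n],s) for s in P[n]] for n in C}
for i in range(4):
    X,g=twoview(c['scene'][i][0],c['side'][i][0]); print('cap',X.round(4),'gap',g.round(4),[c[n][i][1].tolist() for n in C])
    print('   onplane',[onplane(n,c[n][i][0],X[2]).round(4) for n in C])
for i in range(4):
    X,g=twoview(p['scene'][i][0],p['side'][i][0]); print('pad',X.round(4),g.round(4),[onplane(n,p[n][i][0],.013)[:2].round(4) for n in C],[p[n][i][1].tolist() for n in C])
y={}
for n in C:
    h=cv2.cvtColor(I[n],cv2.COLOR_BGR2HSV); y[n]=blob((h[...,1]>150)&(abs(h[...,0].astype(int)-27)<6),Y[n])
print('lid',twoview(y['scene'][0],y['side'][0]))
for n,s in(('scene',(237,261)),('side',(286,173))):print('box',onplane(n,s,.03))
print('tissue',onplane('side',(197,298),.06),'timer',onplane('side',(227,342),.018))
E
```

```text
cap [ 0.4446 -0.3566  0.0738] gap 0.0002 [[99, 212, 12, 14, 132], [374, 134, 6, 9, 49]]
   onplane [array([ 0.4447, -0.3565,  0.0738]), array([ 0.4445, -0.3567,  0.0738])]
cap [ 0.4733 -0.2119  0.0923] gap 0.0007 [[171, 193, 12, 15, 148], [342, 153, 9, 11, 79]]
   onplane [array([ 0.4737, -0.2118,  0.0923]), array([ 0.4732, -0.2124,  0.0923])]
cap [ 0.4599 -0.0703  0.1129] gap 0.0009 [[231, 167, 12, 14, 159], [322, 180, 11, 13, 123]]
   onplane [array([ 0.4605, -0.0702,  0.1129]), array([ 0.4597, -0.0709,  0.1129])]
cap [0.4765 0.2283 0.0576] gap 0.0006 [[349, 165, 7, 11, 70], [252, 280, 8, 11, 69]]
   onplane [array([0.4768, 0.2285, 0.0576]), array([0.4763, 0.2281, 0.0576])]
pad [ 0.6177 -0.0576  0.0109] 0.0008 [array([ 0.6205, -0.0587]), array([ 0.6164, -0.0563])] [[260, 239, 32, 20, 497], [259, 188, 23, 17, 308]]
pad [0.6067 0.0316 0.0111] 0.0008 [array([0.6094, 0.0303]), array([0.6055, 0.0327])] [[295, 226, 31, 18, 442], [244, 210, 24, 18, 349]]
pad [0.5951 0.1207 0.011 ] 0.001 [array([0.5978, 0.1192]), array([0.5937, 0.1216])] [[327, 213, 30, 17, 393], [228, 234, 25, 20, 400]]
pad [0.5836 0.2102 0.0108] 0.001 [array([0.5867, 0.2082]), array([0.5821, 0.211 ])] [[357, 202, 28, 15, 339], [209, 261, 27, 22, 465]]
lid (array([0.44099792, 0.06961819, 0.05156298]), np.float64(0.001328869730905133))
box [ 0.64125862 -0.15569222  0.03      ]
box [ 0.61679169 -0.14065003  0.03      ]
tissue [0.56395598 0.32005864 0.06      ] timer [0.46692818 0.35465045 0.018     ]
```

```bash
cat >> h.py <<'E'
from scipy.spatial.transform import Rotation as Ro
def to(*pts):
    "tool-axis deltas chained from the measured pose"
    o=r.get_obs(); R=Ro.from_rotvec(o['orientation']).as_matrix(); a=np.array(o['tcp_pos'])
    print('t',round(o['clock'],1),'tcp',a.round(4),'w',round(o['grip_width'],4),'F',np.round(o['contact_force'],1),'z',R[:,2].round(3))
    for p in pts: print((R.T@(np.array(p)-a)).round(4),round(float(np.linalg.norm(p-a)),3)); a=np.array(p)
E
python3 -c "
from h import *
to((.5,-.2,.30),(.4765,.2283,.22),(.4765,.2283,.117))"; python3 drive.py '[[0.01, -0.008, 0, 0, 0, 0], [0.03, -0.024, 0, 0, 0, 0]]' 0.06 30; python3 -c "
from h import *
to((.5,-.2,.30))"
```

```text
t 0.1 tcp [ 0.2532 -0.6253  0.303 ] w 0.0853 F [-0.8 -0.2  1. ] z [-0.001  0.002 -1.   ]
[ 0.3884 -0.3015  0.0035] 0.492
[ 0.139  -0.4057  0.0807] 0.436
[0.     0.0002 0.103 ] 0.103
clock: 0.3
tcp_pos: [0.271, -0.5924, 0.3033]
orientation: [-3.084, -0.596, 0.002]
contact_force: [0.3, -0.8, -0.2]
grip_width: 0.0605
gripper_force: 0.0
t 0.3 tcp [ 0.271  -0.5924  0.3033] w 0.0605 F [ 0.3 -0.8 -0.2] z [-0.001 -0.    -1.   ]
[ 0.3586 -0.2788  0.0031] 0.454
```

```bash
python3 drive.py '[[0.04, -0.03, 0, 0, 0, 0], [0.08, -0.06, 0, 0, 0, 0], [0.12, -0.09, 0, 0, 0, 0], [0.16, -0.12, 0, 0, 0, 0], [0.20, -0.15, 0, 0, 0, 0]]' >/dev/null
python3 drive.py '[[0.04, -0.035, 0, 0, 0, 0], [0.08, -0.065, 0, 0, 0, 0], [0.12, -0.095, 0, 0, 0, 0], [0.16, -0.13, 0, 0, 0, 0]]'>/dev/null
python3 drive.py '[[0.015, -0.045, 0.01, 0, 0, 0], [0.03, -0.09, 0.02, 0, 0, 0], [0.045, -0.135, 0.03, 0, 0, 0], [0.06, -0.18, 0.04, 0, 0, 0], [0.075, -0.22, 0.045, 0, 0, 0]]'>/dev/null
python3 drive.py '[[0.015, -0.045, 0.01, 0, 0, 0], [0.03, -0.09, 0.02, 0, 0, 0], [0.045, -0.135, 0.03, 0, 0, 0], [0.06, -0.18, 0.035, 0, 0, 0], [0.06, -0.18, 0.035, 0, 0, 0]]'
python3 -c "
from h import *
to((.4765,.2283,.20),(.4765,.2283,.117))
p,d=imaging.grab_frame('wrist');cv2.imwrite('pics/w1.png',p);c=imaging.camera_info('wrist')
def proj(X,c):
    return cv2.projectPoints(np.array([X],float),cv2.Rodrigues(c['R'])[0],c['t'],c['camera_matrix'],np.array([c['k1'],0,0,0,0]))[0].ravel()
u=proj((.4765,.2283,.070),c);print('expect cap top',u)
"
```

```text
clock: 2.2
tcp_pos: [0.4701, 0.2264, 0.2238]
orientation: [-3.076, -0.617, -0.0]
contact_force: [0.1, -0.0, -0.3]
grip_width: 0.06
gripper_force: 0.0
t 2.2 tcp [0.4701 0.2264 0.2238] w 0.06 F [ 0.1 -0.  -0.3] z [-0.001  0.004 -1.   ]
[0.0067 0.0008 0.0238] 0.025
[-0.0001  0.0004  0.083 ] 0.083
expect cap top [276.53172804 197.34066899]
```

View pics/w1.png

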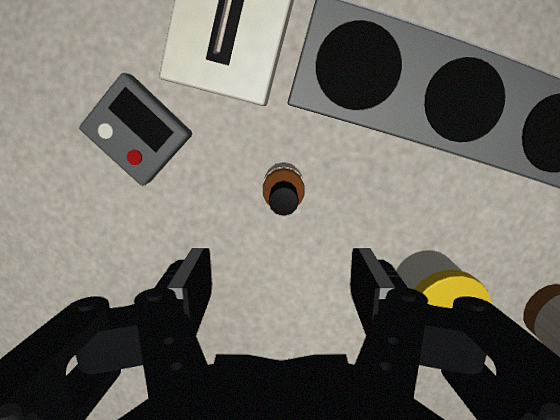

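The wrist view shows the small cap at (284,201), against an expected (277,197). That is about 3 mm off, and the gap between the fingers covers it. Descending now.

```bash
python3 drive.py '[[0.004, 0, 0.02, 0, 0, 0], [0.007, 0.001, 0.05, 0, 0, 0], [0.007, 0.001, 0.08, 0, 0, 0], [0.007, 0.001, 0.1, 0, 0, 0], [0.007, 0.001, 0.107, 0, 0, 0]]'
python3 -c "
from h import *
to((.4765,.2283,.117))"
python3 drive.py '[[0, 0, 0, 0, 0, 0], [0, 0, 0, 0, 0, 0], [0, 0, 0, 0, 0, 0], [0, 0, 0, 0, 0, 0], [0, 0, 0, 0, 0, 0]]' 0 30
python3 -c "
from h import *
to((.4765,.2283,.117))"
```

```text
clock: 2.75
tcp_pos: [0.4785, 0.2182, 0.1151]
orientation: [3.082, 0.599, -0.006]
contact_force: [0.6, 0.1, 0.2]
grip_width: 0.0603
gripper_force: 0.0
t 2.8 tcp [0.4785 0.2182 0.1151] w 0.0603 F [0.6 0.1 0.2] z [-0.003 -0.002 -1.   ]
[ 0.0019 -0.0102 -0.002 ] 0.011
clock: 3.25
tcp_pos: [0.4806, 0.2205, 0.1182]
orientation: [-3.083, -0.601, -0.004]
contact_force: [0.1, -0.5, 5.7]
grip_width: 0.0193
gripper_force: 29.5
t 3.2 tcp [0.4806 0.2205 0.1182] w 0.0193 F [ 0.1 -0.5  5.7] z [ 0.002  0.001 -1.   ]
[-0.0009 -0.0087  0.0012] 0.009
```

```bash
python3 drive.py '[[0, 0, -0.005, 0, 0, 0], [0, 0, -0.02, 0, 0, 0], [0, 0, -0.045, 0, 0, 0], [0, 0, -0.07, 0, 0, 0], [0, 0, -0.08, 0, 0, 0]]' >/dev/null
python3 drive.py '[[0, 0, 0, 0, 0, 0], [0, 0, 0, 0, 0, 0]]'
python3 -c "
from h import *
to((.6177,-.0576,.20),(.6177,-.0576,.131))
p,d=imaging.grab_frame('scene');q,d=imaging.grab_frame('wrist');cv2.imwrite('pics/s2.png',np.hstack([cv2.resize(p[90:280,250:500],(400,304)),cv2.resize(q,(400,304))]))"
```

```text
clock: 3.95
tcp_pos: [0.4795, 0.2197, 0.1965]
orientation: [3.083, 0.6, -0.001]
contact_force: [-1.3, 0.1, -1.3]
grip_width: 0.0194
gripper_force: 29.3
t 4.0 tcp [0.4795 0.2197 0.1965] w 0.0194 F [-1.3  0.1 -1.3] z [-0. -0. -1.]
[ 0.0241  0.3089 -0.0034] 0.31
[ 0.    -0.     0.069] 0.069
```

View pics/s2.png

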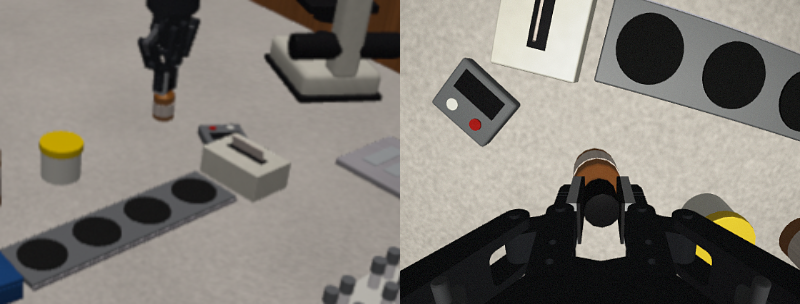

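The small bottle is held upright between the pads, clear of the bench. Carrying it to pad_1.

```bash
python3 drive.py '[[0.001, 0.015, 0, 0, 0, 0], [0.004, 0.05, 0, 0, 0, 0], [0.007, 0.09, 0, 0, 0, 0], [0.010, 0.13, 0, 0, 0, 0], [0.013, 0.17, 0, 0, 0, 0]]' >/dev/null
python3 drive.py '[[0.003, 0.04, 0, 0, 0, 0], [0.006, 0.08, 0, 0, 0, 0], [0.009, 0.115, 0, 0, 0, 0], [0.011, 0.135, 0, 0, 0, 0], [0.011, 0.139, 0, 0, 0, 0]]'>/dev/null
python3 drive.py '[[0, 0, 0.01, 0, 0, 0], [0, 0, 0.03, 0, 0, 0], [0, 0, 0.04, 0, 0, 0], [0, 0, 0.04, 0, 0, 0], [0, 0, 0.04, 0, 0, 0]]'
python3 -c "
from h import *
to((.6177,-.0576,.131))"
```

```text
clock: 5.55
tcp_pos: [0.6177, -0.0563, 0.1567]
orientation: [-3.083, -0.603, 0.001]
contact_force: [0.1, -0.1, -0.5]
grip_width: 0.0195
gripper_force: 29.4
t 5.5 tcp [ 0.6177 -0.0563  0.1567] w 0.0195 F [ 0.1 -0.1 -0.5] z [-0.001  0.    -1.   ]
[-0.0005  0.0012  0.0257] 0.026
```

```bash
python3 drive.py '[[0, 0.001, 0.008, 0, 0, 0], [0, 0.001, 0.016, 0, 0, 0], [0, 0.001, 0.021, 0, 0, 0], [0, 0.001, 0.023, 0, 0, 0], [0, 0.001, 0.023, 0, 0, 0]]' | egrep 'tcp|cont'
python3 drive.py '[[0, 0, 0.001, 0, 0, 0], [0, 0, 0.002, 0, 0, 0], [0, 0, 0.002, 0, 0, 0], [0, 0, 0.002, 0, 0, 0]]' | egrep 'tcp|cont'
python3 drive.py '[[0, 0, 0.001, 0, 0, 0], [0, 0, 0.001, 0, 0, 0], [0, 0, 0.001, 0, 0, 0]]'| egrep 'tcp|cont'
```

```text
tcp_pos: [0.6181, -0.0583, 0.1334]
contact_force: [0.3, 0.5, -1.3]
tcp_pos: [0.6184, -0.0583, 0.132]
contact_force: [0.3, -0.3, -0.8]
tcp_pos: [0.6187, -0.0582, 0.1313]
contact_force: [-0.3, 0.9, 2.9]
```

```bash
python3 drive.py '[[0, 0, 0.0005, 0, 0, 0], [0, 0, 0.0005, 0, 0, 0]]'| egrep 'tcp|cont'
python3 drive.py '[[0, 0, 0, 0, 0, 0], [0, 0, 0, 0, 0, 0], [0, 0, 0, 0, 0, 0], [0, 0, 0, 0, 0, 0]]' 0.05| egrep 'tcp|cont|width'
python3 drive.py '[[0, 0, -0.01, 0, 0, 0], [0, 0, -0.04, 0, 0, 0], [0, 0, -0.09, 0, 0, 0], [0, 0, -0.14, 0, 0, 0], [0, 0, -0.15, 0, 0, 0]]'|grep tcp
python3 drive.py '[[0, 0.03, 0, 0, 0, 0], [0, 0.07, 0, 0, 0, 0], [0, 0.12, 0, 0, 0, 0], [0, 0.16, 0, 0, 0, 0], [0, 0.18, 0, 0, 0, 0]]'|grep tcp
cat > chk.py <<'E'
from h import *
import sys
def proj(n,X):
    c=imaging.camera_info(n); return cv2.projectPoints(np.array([X],float),cv2.Rodrigues(c['R'])[0],c['t'],c['camera_matrix'],np.array([c['k1'],0,0,0,0]))[0].ravel()
def cap(X):
    X=np.array(X,float); u={}
    for n in('scene','side'):
        p,_=imaging.grab_frame(n); u[n]=blob(p.max(2)<50,proj(n,X)); u[n]=u[n]
        print(n,u[n][1].tolist(),proj(n,X).round())
    Y,g=twoview(u['scene'][0],u['side'][0]); print('cap at',Y.round(4),'gap',round(g,4),'off',(Y-X).round(4))
if __name__=='__main__': cap([float(a) for a in sys.argv[1:]])
E
python3 chk.py .6177 -.0576 .071
python3 -c "
from h import *
to((.4446,-.3566,.20),(.4446,-.3566,.133))"
```

```text
tcp_pos: [0.619, -0.0581, 0.1312]
contact_force: [-0.5, 0.6, 6.3]
tcp_pos: [0.6182, -0.0584, 0.1301]
contact_force: [-0.5, -0.3, 0.1]
grip_width: 0.0495
tcp_pos: [0.6211, -0.058, 0.2879]
tcp_pos: [0.6858, -0.2304, 0.2801]
scene [274, 217, 8, 13, 99] [276. 224.]
side [266, 175, 9, 11, 74] [269. 180.]
cap at [ 0.6163 -0.0551  0.0724] gap 0.0024 off [-0.0014  0.0025  0.0014]
t 8.4 tcp [ 0.6856 -0.23    0.2798] w 0.0501 F [ 0.7 -0.3 -0.2] z [-0.001 -0.002 -1.   ]
[-0.2707  0.0283  0.0802] 0.284
[ 0.0001 -0.0001  0.067 ] 0.067
```

Small bottle is within about 3 mm of the centre of pad_1. Next is bottle_m.

```bash
python3 drive.py '[[-0.02, 0.003, 0.01, 0, 0, 0], [-0.06, 0.006, 0.02, 0, 0, 0], [-0.105, 0.01, 0.03, 0, 0, 0], [-0.15, 0.015, 0.04, 0, 0, 0], [-0.19, 0.02, 0.05, 0, 0, 0]]' 0.065 >/dev/null
python3 drive.py '[[-0.04, 0.004, 0.01, 0, 0, 0], [-0.07, 0.008, 0.02, 0, 0, 0], [-0.08, 0.008, 0.03, 0, 0, 0], [-0.08, 0.008, 0.03, 0, 0, 0], [-0.08, 0.008, 0.03, 0, 0, 0]]'|grep tcp
python3 -c "
from h import *
to((.4446,-.3566,.133))"
```

```text
tcp_pos: [0.4478, -0.3509, 0.2008]
t 9.4 tcp [ 0.4478 -0.3509  0.2008] w 0.0652 F [-0.5  0.2 -0.3] z [ 0.001  0.001 -1.   ]
[-0.0052  0.0041  0.0678] 0.068
```

```bash
python3 drive.py '[[-0.003, 0.002, 0.015, 0, 0, 0], [-0.005, 0.004, 0.035, 0, 0, 0], [-0.005, 0.004, 0.055, 0, 0, 0], [-0.005, 0.004, 0.065, 0, 0, 0], [-0.005, 0.004, 0.067, 0, 0, 0]]' >/dev/null
python3 drive.py '[[0, 0, 0, 0, 0, 0], [0, 0, 0, 0, 0, 0]]'
python3 -c "
from h import *
to((.4446,-.3566,.133))"
```

```text
clock: 10.15
tcp_pos: [0.4438, -0.3581, 0.1341]
orientation: [3.083, 0.601, 0.002]
contact_force: [-0.2, -0.4, -0.3]
grip_width: 0.0651
gripper_force: 0.0
t 10.2 tcp [ 0.4438 -0.3581  0.1341] w 0.0651 F [-0.2 -0.4 -0.3] z [ 0.001 -0.001 -1.   ]
[ 0.0013 -0.0011  0.0011] 0.002
```

```bash
python3 drive.py '[[0, 0, 0, 0, 0, 0], [0, 0, 0, 0, 0, 0], [0, 0, 0, 0, 0, 0], [0, 0, 0, 0, 0, 0], [0, 0, 0, 0, 0, 0]]' 0 30 | egrep 'width|grip|cont'
python3 drive.py '[[0, 0, -0.005, 0, 0, 0], [0, 0, -0.02, 0, 0, 0], [0, 0, -0.05, 0, 0, 0], [0, 0, -0.09, 0, 0, 0], [0, 0, -0.12, 0, 0, 0]]' >/dev/null
python3 drive.py '[[0, 0, -0.01, 0, 0, 0], [0, 0, -0.01, 0, 0, 0], [0, 0, -0.01, 0, 0, 0]]'
python3 -c "
from h import *
to((.6067,.0316,.265),(.6067,.0316,.15))"
```

```text
contact_force: [-1.1, 0.2, 5.4]
grip_width: 0.0219
gripper_force: 29.3
clock: 11.45
tcp_pos: [0.4424, -0.3577, 0.2624]
orientation: [-3.083, -0.6, 0.002]
contact_force: [-0.6, 1.0, -1.6]
grip_width: 0.0219
gripper_force: 29.5
t 11.4 tcp [ 0.4424 -0.3577  0.2624] w 0.0219 F [-0.6  1.  -1.6] z [-0.001  0.001 -1.   ]
[ 0.2984 -0.2992 -0.0025] 0.423
[1.00e-04 1.00e-04 1.15e-01] 0.115
```

```bash
python3 drive.py '[[0.01, -0.01, 0, 0, 0, 0], [0.035, -0.035, 0, 0, 0, 0], [0.065, -0.065, 0, 0, 0, 0], [0.095, -0.095, 0, 0, 0, 0], [0.125, -0.125, 0, 0, 0, 0]]' >/dev/null
python3 drive.py '[[0.03, -0.03, 0, 0, 0, 0], [0.06, -0.06, 0, 0, 0, 0], [0.09, -0.09, 0, 0, 0, 0], [0.12, -0.12, 0, 0, 0, 0], [0.145, -0.145, 0, 0, 0, 0]]'>/dev/null
python3 drive.py '[[0.02, -0.02, 0, 0, 0, 0], [0.027, -0.028, 0, 0, 0, 0], [0.028, -0.029, 0, 0, 0, 0], [0.028, -0.029, 0, 0, 0, 0], [0.028, -0.029, 0, 0, 0, 0]]'|grep tcp
python3 -c "
from h import *
to((.6067,.0316,.265),(.6067,.0316,.15))"
```

```text
tcp_pos: [0.6065, 0.0289, 0.263]
t 12.9 tcp [0.6065 0.0289 0.263 ] w 0.0221 F [-0.1 -0.7 -0.4] z [-0.001 -0.001 -1.   ]
[ 0.0012 -0.0025 -0.002 ] 0.003
[ 2.00e-04 -1.00e-04  1.15e-01] 0.115
```

```bash
python3 drive.py '[[0.001, -0.002, 0.01, 0, 0, 0], [0.001, -0.002, 0.035, 0, 0, 0], [0.001, -0.002, 0.065, 0, 0, 0], [0.001, -0.002, 0.09, 0, 0, 0], [0.001, -0.002, 0.1, 0, 0, 0]]' >/dev/null
python3 drive.py '[[0, 0, 0.005, 0, 0, 0], [0, 0, 0.01, 0, 0, 0], [0, 0, 0.012, 0, 0, 0], [0, 0, 0.012, 0, 0, 0], [0, 0, 0.012, 0, 0, 0]]' | egrep 'tcp|cont'
python3 drive.py '[[0, 0, 0.001, 0, 0, 0], [0, 0, 0.002, 0, 0, 0], [0, 0, 0.002, 0, 0, 0], [0, 0, 0.002, 0, 0, 0]]' | egrep 'tcp|cont'
```

```text
tcp_pos: [0.6076, 0.0332, 0.1522]
contact_force: [-0.4, -0.2, 0.3]
tcp_pos: [0.6072, 0.0332, 0.1494]
contact_force: [0.3, -1.0, -0.4]
```

```bash
python3 drive.py '[[0, 0, 0.0007, 0, 0, 0], [0, 0, 0.0015, 0, 0, 0], [0, 0, 0.0015, 0, 0, 0]]' | egrep 'tcp|cont'
python3 drive.py '[[0, 0, 0.0005, 0, 0, 0], [0, 0, 0.001, 0, 0, 0], [0, 0, 0.001, 0, 0, 0]]' | egrep 'tcp|cont'
```

```text
tcp_pos: [0.6071, 0.0332, 0.1477]
contact_force: [-0.1, -0.6, -1.0]
tcp_pos: [0.6073, 0.0332, 0.147]
contact_force: [-0.8, -0.0, 0.7]
```

```bash
python3 drive.py '[[0, 0, 0.0005, 0, 0, 0], [0, 0, 0.001, 0, 0, 0], [0, 0, 0.001, 0, 0, 0]]' | egrep 'tcp|cont'
python3 drive.py '[[0, 0, 0, 0, 0, 0], [0, 0, 0, 0, 0, 0]]' | egrep 'tcp|cont'
```

```text
tcp_pos: [0.6076, 0.0335, 0.147]
contact_force: [-2.4, -0.4, 8.2]
tcp_pos: [0.6076, 0.0334, 0.147]
contact_force: [-2.3, -0.1, 8.0]
```

Contact, so release and retreat, then check it and go for bottle_l.

```bash
python3 drive.py '[[0, 0, 0, 0, 0, 0], [0, 0, 0, 0, 0, 0], [0, 0, 0, 0, 0, 0], [0, 0, 0, 0, 0, 0]]' 0.055| egrep 'tcp|cont|width'
python3 drive.py '[[0, 0, -0.01, 0, 0, 0], [0, 0, -0.04, 0, 0, 0], [0, 0, -0.08, 0, 0, 0], [0, 0, -0.11, 0, 0, 0], [0, 0, -0.12, 0, 0, 0]]'|grep tcp
python3 -c "
from h import *
to((.4733,-.2119,.25),(.4733,-.2119,.151))"
```

```text
tcp_pos: [0.6071, 0.0331, 0.1457]
contact_force: [0.2, -0.1, 0.8]
grip_width: 0.0549
tcp_pos: [0.6088, 0.0337, 0.2704]
t 16.4 tcp [0.6088 0.0337 0.2704] w 0.0549 F [ 0.2 -0.1  0.2] z [ 0.006  0.001 -1.   ]
[-0.2179  0.1768  0.0194] 0.281
[-0.0006 -0.0002  0.099 ] 0.099
```

```bash
python3 drive.py '[[-0.015, 0.012, 0, 0, 0, 0], [-0.05, 0.04, 0, 0, 0, 0], [-0.085, 0.07, 0, 0, 0, 0], [-0.12, 0.1, 0, 0, 0, 0], [-0.155, 0.13, 0.01, 0, 0, 0]]' 0.065 >/dev/null
python3 drive.py '[[-0.035, 0.025, 0.01, 0, 0, 0], [-0.055, 0.04, 0.01, 0, 0, 0], [-0.061, 0.047, 0.01, 0, 0, 0], [-0.061, 0.047, 0.01, 0, 0, 0], [-0.061, 0.047, 0.01, 0, 0, 0]]'|grep tcp
python3 chk.py .6067 .0316 .088
python3 -c "
from h import *
to((.4733,-.2119,.151))"
```

```text
tcp_pos: [0.4739, -0.2108, 0.2457]
scene [309, 198, 11, 14, 123] [312. 204.]
side [249, 193, 8, 11, 78] [254. 198.]
cap at [0.6096 0.0345 0.087 ] gap 0.0011 off [ 0.0029  0.0029 -0.001 ]
t 17.4 tcp [ 0.4743 -0.2103  0.2459] w 0.0648 F [-1.1  0.4  0.4] z [ 0.     0.001 -1.   ]
[-0.0016  0.0012  0.0949] 0.095
```

Bottle_m is within about 4 mm. Descending on bottle_l.

```bash
python3 drive.py '[[-0.001, 0.001, 0.015, 0, 0, 0], [-0.001, 0.001, 0.045, 0, 0, 0], [-0.001, 0.001, 0.075, 0, 0, 0], [-0.001, 0.001, 0.09, 0, 0, 0], [-0.001, 0.001, 0.095, 0, 0, 0]]' >/dev/null
python3 drive.py '[[0, 0, 0, 0, 0, 0], [0, 0, 0, 0, 0, 0]]'|egrep 'tcp|cont'
python3 drive.py '[[0, 0, 0, 0, 0, 0], [0, 0, 0, 0, 0, 0], [0, 0, 0, 0, 0, 0], [0, 0, 0, 0, 0, 0], [0, 0, 0, 0, 0, 0]]' 0 35 | egrep 'tcp|width|grip|cont'
python3 drive.py '[[0, 0, -0.005, 0, 0, 0], [0, 0, -0.02, 0, 0, 0], [0, 0, -0.05, 0, 0, 0], [0, 0, -0.09, 0, 0, 0], [0, 0, -0.12, 0, 0, 0]]' >/dev/null
python3 drive.py '[[0, 0, -0.02, 0, 0, 0], [0, 0, -0.03, 0, 0, 0], [0, 0, -0.03, 0, 0, 0], [0, 0, -0.03, 0, 0, 0]]' |egrep 'tcp|cont|grip'
python3 -c "
from h import *
to((.5951,.1207,.3),(.5951,.1207,.165))"
```

```text
tcp_pos: [0.4738, -0.2129, 0.1518]
contact_force: [1.3, -0.2, 0.2]
tcp_pos: [0.4733, -0.2132, 0.1516]
contact_force: [-0.9, 1.4, 6.5]
grip_width: 0.0248
gripper_force: 34.3
tcp_pos: [0.4722, -0.2131, 0.2998]
contact_force: [0.2, 0.0, -1.8]
grip_width: 0.0251
gripper_force: 34.7
t 19.6 tcp [ 0.4722 -0.2131  0.2998] w 0.0251 F [ 0.2  0.  -1.8] z [-0.002  0.001 -1.   ]
[ 2.392e-01 -2.633e-01 -2.000e-04] 0.356
[0.0002 0.0002 0.135 ] 0.135
```

```bash
python3 drive.py '[[0.01, -0.01, 0, 0, 0, 0], [0.035, -0.037, 0, 0, 0, 0], [0.06, -0.065, 0, 0, 0, 0], [0.085, -0.092, 0, 0, 0, 0], [0.11, -0.12, 0, 0, 0, 0]]' >/dev/null
python3 drive.py '[[0.025, -0.028, 0, 0, 0, 0], [0.05, -0.056, 0, 0, 0, 0], [0.075, -0.084, 0, 0, 0, 0], [0.1, -0.112, 0, 0, 0, 0], [0.12, -0.133, 0, 0, 0, 0]]'>/dev/null
python3 drive.py '[[0.007, -0.008, 0, 0, 0, 0], [0.009, -0.01, 0, 0, 0, 0], [0.009, -0.01, 0, 0, 0, 0], [0.009, -0.01, 0, 0, 0, 0]]'|grep tcp
python3 drive.py '[[0, 0, 0.01, 0, 0, 0], [0, 0, 0.035, 0, 0, 0], [0, 0, 0.065, 0, 0, 0], [0, 0, 0.09, 0, 0, 0], [0, 0, 0.1, 0, 0, 0]]' >/dev/null
python3 drive.py '[[0, 0, 0.01, 0, 0, 0], [0, 0, 0.02, 0, 0, 0], [0, 0, 0.025, 0, 0, 0], [0, 0, 0.025, 0, 0, 0], [0, 0, 0.025, 0, 0, 0]]' | egrep 'tcp|cont'
python3 -c "
from h import *
to((.5951,.1207,.1645))"
```

```text
tcp_pos: [0.5954, 0.1186, 0.3004]
tcp_pos: [0.596, 0.1204, 0.1765]
contact_force: [0.9, 0.3, -1.5]
t 21.9 tcp [0.596  0.1204 0.1765] w 0.0251 F [ 0.9  0.3 -1.5] z [ 0.001  0.    -1.   ]
[-0.0008 -0.0006  0.012 ] 0.012
```

```bash
python3 drive.py '[[0, 0, 0.005, 0, 0, 0], [0, 0, 0.009, 0, 0, 0], [0, 0, 0.01, 0, 0, 0], [0, 0, 0.01, 0, 0, 0]]' | egrep 'tcp|cont'
python3 drive.py '[[0, 0, 0.0005, 0, 0, 0], [0, 0, 0.001, 0, 0, 0], [0, 0, 0.001, 0, 0, 0], [0, 0, 0.001, 0, 0, 0]]' | egrep 'tcp|cont'
```

```text
tcp_pos: [0.5955, 0.1203, 0.1656]
contact_force: [-0.0, 0.1, -1.4]
tcp_pos: [0.5957, 0.1202, 0.165]
contact_force: [0.5, -0.4, -1.7]
```

```bash
python3 drive.py '[[0, 0, 0.0005, 0, 0, 0], [0, 0, 0.001, 0, 0, 0], [0, 0, 0.001, 0, 0, 0], [0, 0, 0.001, 0, 0, 0]]' | egrep 'tcp|cont'
```

```text
tcp_pos: [0.5961, 0.1205, 0.1647]
contact_force: [-1.5, 0.6, 6.8]
```

Contact. Release, retreat and go to bottle_xl.

```bash
python3 drive.py '[[0, 0, 0, 0, 0, 0], [0, 0, 0, 0, 0, 0], [0, 0, 0, 0, 0, 0], [0, 0, 0, 0, 0, 0]]' 0.055| egrep 'tcp|cont|width'
python3 drive.py '[[0, 0, -0.01, 0, 0, 0], [0, 0, -0.04, 0, 0, 0], [0, 0, -0.08, 0, 0, 0], [0, 0, -0.11, 0, 0, 0], [0, 0, -0.12, 0, 0, 0]]'|grep tcp
python3 drive.py '[[-0.015, 0.015, 0, 0, 0, 0], [-0.045, 0.045, 0, 0, 0, 0], [-0.08, 0.08, 0, 0, 0, 0], [-0.11, 0.11, 0, 0, 0, 0], [-0.14, 0.13, 0, 0, 0, 0]]' 0.07 >/dev/null
python3 drive.py '[[-0.02, 0.015, 0, 0, 0, 0], [-0.03, 0.015, 0, 0, 0, 0], [-0.03, 0.015, 0, 0, 0, 0], [-0.03, 0.015, 0, 0, 0, 0]]'|grep tcp
python3 chk.py .5951 .1207 .106
python3 -c "
from h import *
to((.4599,-.0703,.172))"
```

```text
tcp_pos: [0.5956, 0.1202, 0.1637]
contact_force: [-0.2, 1.0, 0.1]
grip_width: 0.055
tcp_pos: [0.5971, 0.121, 0.2885]
tcp_pos: [0.493, -0.0766, 0.2841]
scene [340, 178, 12, 14, 136] [345. 184.]
side [232, 212, 10, 13, 107] [237. 218.]
cap at [0.5962 0.1213 0.105 ] gap 0.0011 off [ 0.0011  0.0006 -0.001 ]
t 25.1 tcp [ 0.4933 -0.0764  0.284 ] w 0.0699 F [ 0.7  0.3 -0.2] z [ 0.001  0.001 -1.   ]
[-0.0287 -0.0182  0.112 ] 0.117
```

```bash
python3 drive.py '[[-0.01, -0.008, 0, 0, 0, 0], [-0.029, -0.018, 0.01, 0, 0, 0], [-0.029, -0.018, 0.02, 0, 0, 0], [-0.029, -0.018, 0.02, 0, 0, 0], [-0.029, -0.018, 0.02, 0, 0, 0]]' |grep tcp
python3 -c "
from h import *
to((.4599,-.0703,.172))"
```

```text
tcp_pos: [0.4593, -0.0718, 0.264]
t 25.6 tcp [ 0.4593 -0.0718  0.264 ] w 0.0701 F [0.1 0.4 0.7] z [ 0.  0. -1.]
[ 0.0011 -0.0011  0.092 ] 0.092
```

```bash
python3 drive.py '[[0.001, -0.001, 0.015, 0, 0, 0], [0.001, -0.001, 0.045, 0, 0, 0], [0.001, -0.001, 0.075, 0, 0, 0], [0.001, -0.001, 0.088, 0, 0, 0], [0.001, -0.001, 0.092, 0, 0, 0]]' >/dev/null
python3 drive.py '[[0, 0, 0, 0, 0, 0], [0, 0, 0, 0, 0, 0]]'|egrep 'tcp|cont'
python3 drive.py '[[0, 0, 0, 0, 0, 0], [0, 0, 0, 0, 0, 0], [0, 0, 0, 0, 0, 0], [0, 0, 0, 0, 0, 0], [0, 0, 0, 0, 0, 0]]' 0 45 | egrep 'tcp|width|grip|cont'
python3 drive.py '[[0, 0, -0.005, 0, 0, 0], [0, 0, -0.02, 0, 0, 0], [0, 0, -0.05, 0, 0, 0], [0, 0, -0.09, 0, 0, 0], [0, 0, -0.12, 0, 0, 0]]' >/dev/null
python3 drive.py '[[0, 0, -0.02, 0, 0, 0], [0, 0, -0.025, 0, 0, 0], [0, 0, -0.025, 0, 0, 0], [0, 0, -0.025, 0, 0, 0]]' |egrep 'tcp|cont|grip'
python3 -c "
from h import *
to((.5836,.2102,.317),(.5836,.2102,.185))"
```

```text
tcp_pos: [0.4604, -0.0708, 0.173]
contact_force: [-0.3, 0.1, 0.5]
tcp_pos: [0.4599, -0.0708, 0.1726]
contact_force: [-1.5, 0.0, 6.6]
grip_width: 0.0287
gripper_force: 44.0
tcp_pos: [0.4586, -0.0709, 0.3155]
contact_force: [-0.5, -0.6, -3.6]
grip_width: 0.0285
gripper_force: 45.3
t 27.6 tcp [ 0.4586 -0.0709  0.3155] w 0.0285 F [-0.5 -0.6 -3.6] z [-0.003  0.    -1.   ]
[ 0.2214 -0.2136 -0.0017] 0.308
[0.0003 0.0002 0.132 ] 0.132
```

```bash
python3 drive.py '[[0.008, -0.008, 0, 0, 0, 0], [0.025, -0.025, 0, 0, 0, 0], [0.05, -0.05, 0, 0, 0, 0], [0.075, -0.075, 0, 0, 0, 0], [0.1, -0.1, 0, 0, 0, 0]]' >/dev/null
python3 drive.py '[[0.025, -0.025, 0, 0, 0, 0], [0.05, -0.05, 0, 0, 0, 0], [0.075, -0.075, 0, 0, 0, 0], [0.1, -0.095, 0, 0, 0, 0], [0.115, -0.108, 0, 0, 0, 0]]'>/dev/null
python3 drive.py '[[0.006, -0.005, 0, 0, 0, 0], [0.006, -0.005, 0, 0, 0, 0], [0.006, -0.005, 0, 0, 0, 0], [0.006, -0.005, 0, 0, 0, 0]]'|grep tcp
python3 drive.py '[[0, 0, 0.01, 0, 0, 0], [0, 0, 0.035, 0, 0, 0], [0, 0, 0.065, 0, 0, 0], [0, 0, 0.09, 0, 0, 0], [0, 0, 0.1, 0, 0, 0]]' >/dev/null
python3 drive.py '[[0, 0, 0.01, 0, 0, 0], [0, 0, 0.018, 0, 0, 0], [0, 0, 0.02, 0, 0, 0], [0, 0, 0.02, 0, 0, 0], [0, 0, 0.02, 0, 0, 0]]' | egrep 'tcp|cont'
python3 -c "
from h import *
to((.5836,.2102,.186))"
```

```text
tcp_pos: [0.5842, 0.208, 0.3166]
tcp_pos: [0.5848, 0.2098, 0.1977]
contact_force: [-0.1, 0.0, -4.1]
t 30.1 tcp [0.5848 0.2098 0.1977] w 0.0285 F [-0.1  0.  -4.1] z [ 0.001  0.    -1.   ]
[-0.0009 -0.0009  0.0117] 0.012
```

```bash
python3 drive.py '[[0, 0, 0.005, 0, 0, 0], [0, 0, 0.009, 0, 0, 0], [0, 0, 0.01, 0, 0, 0], [0, 0, 0.01, 0, 0, 0]]' | egrep 'tcp|cont'
python3 drive.py '[[0, 0, 0.0005, 0, 0, 0], [0, 0, 0.001, 0, 0, 0], [0, 0, 0.001, 0, 0, 0], [0, 0, 0.001, 0, 0, 0]]' | egrep 'tcp|cont'
```

```text
tcp_pos: [0.5842, 0.2094, 0.1865]
contact_force: [0.3, 0.3, -2.6]
tcp_pos: [0.5844, 0.2095, 0.186]
contact_force: [0.3, -0.3, -2.2]
```

```bash
python3 drive.py '[[0, 0, 0.0005, 0, 0, 0], [0, 0, 0.001, 0, 0, 0], [0, 0, 0.001, 0, 0, 0], [0, 0, 0.001, 0, 0, 0]]' | egrep 'tcp|cont'
```

```text
tcp_pos: [0.5847, 0.2098, 0.1858]
contact_force: [-1.5, 0.1, 6.1]
```

```bash
python3 drive.py '[[0, 0, 0, 0, 0, 0], [0, 0, 0, 0, 0, 0], [0, 0, 0, 0, 0, 0], [0, 0, 0, 0, 0, 0]]' 0.06| egrep 'tcp|cont|width'
python3 drive.py '[[0, 0, -0.01, 0, 0, 0], [0, 0, -0.04, 0, 0, 0], [0, 0, -0.08, 0, 0, 0], [0, 0, -0.11, 0, 0, 0], [0, 0, -0.12, 0, 0, 0]]'|grep tcp
python3 drive.py '[[-0.015, 0, 0, 0, 0, 0], [-0.045, 0, 0, 0, 0, 0], [-0.08, 0, 0, 0, 0, 0], [-0.1, 0, 0, 0, 0, 0], [-0.1, 0, 0, 0, 0, 0]]' |grep tcp
python3 drive.py '[[0, 0.02, 0, 0, 0, 0], [0, 0.06, 0, 0, 0, 0], [0, 0.1, 0, 0, 0, 0], [0, 0.14, 0, 0, 0, 0], [0, 0.15, 0, 0, 0, 0]]' |grep tcp
python3 drive.py '[[0, 0, 0, 0, 0, 0], [0, 0, 0, 0, 0, 0], [0, 0, 0, 0, 0, 0], [0, 0, 0, 0, 0, 0]]'|grep cont
python3 chk.py .5836 .2102 .127
python3 chk.py .6177 -.0576 .072|tail -1
python3 -c "
from h import *
p,d=imaging.grab_frame('scene');q,d=imaging.grab_frame('side');cv2.imwrite('pics/end.png',np.hstack([cv2.resize(p[100:300,200:420],(400,364)),cv2.resize(q[120:320,170:390],(400,364))]))"
```

```text
tcp_pos: [0.5844, 0.2095, 0.1848]
contact_force: [-0.4, -0.0, 0.3]
grip_width: 0.0595
tcp_pos: [0.5855, 0.2106, 0.3096]
tcp_pos: [0.4893, 0.1708, 0.3047]
tcp_pos: [0.5501, 0.0276, 0.3044]
contact_force: [0.1, 0.3, -0.0]
scene [371, 158, 13, 15, 162] [376. 164.]
side [211, 232, 13, 16, 155] [217. 240.]
cap at [0.5851 0.2103 0.1256] gap 0.0009 off [ 0.0015  0.0001 -0.0014]
cap at [ 0.6164 -0.0552  0.0723] gap 0.0026 off [-0.0013  0.0024  0.0003]
```

View pics/end.png

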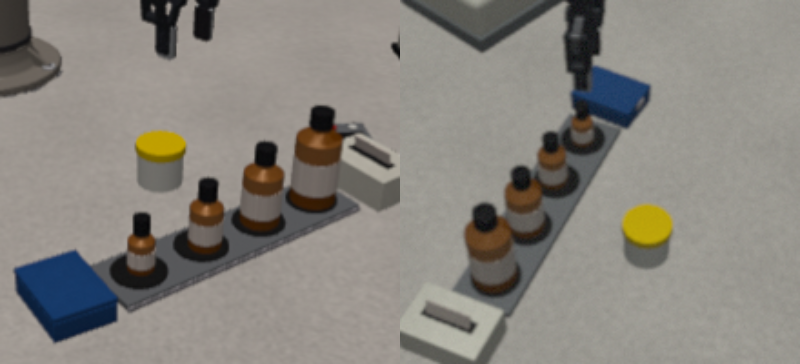

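All four bottles stand upright and centred, in order of size from the slide box, and the pot looks unmoved at (160,160). In the side view the gripper overlaps the small bottle only because it hangs above the rail; it touches nothing.

```bash
python3 -c "
from bench import r, imaging, job
print(job.hand_in())"
```

```text
the job is handed in; nothing more can be done
None
```

The job is handed in: the four bottles stand upright on their pads, smallest on pad_1 by the slide box to largest on pad_4, each measured within about 4 mm of its pad's centre, and the pot was not touched; no verdict came back.

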